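Set the grinder's workhead to its middle index hole and pin it

ROBOT

A 6-joint arm with a two-finger parallel gripper is mounted at the origin on the work surface. World frame = base frame: x ahead of the robot, y to its left, z up, the work surface at z = 0. Lengths are in m, angles in rad, forces in N, time in s.
With the tool pointing down it reaches from about 0.275 to 0.825 m from the base axis. Payload 4.9 kg.
Tool frame: the origin (TCP) lies on the front face of the gripper's body, between the roots of the fingers; the fingertips stand 73 mm ahead of it and the grasp point (between the pads) lies 54 mm ahead of it; z points along the fingers, x is the direction in which the jaws open and shut, and the axes are right-handed (so a half turn about z gives the same grasp; the last joint's range is limited). The gripper opens to 85 mm and grips with 20 to 120 N. Pads are 22 mm wide; open, the fingers measure 114 mm over their backs; the gripper's body (76 mm by 85 mm) begins 54 mm behind the grasp point. The pads swing forward as they close: fully open they stand 13 mm farther back than shut.
Start: joints at [-1.371, 0.326, -0.193, 1.052, 0, 1.437], TCP at [0.18, -0.52, 0.304] pointing down, gripper open.
Joint ranges: [-2.65, 2.65], [-0.97, 1.79], [-1.3, 1.35], [-1.93, 2.1], [-1.47, 1.37], [-3.14, 3.14]. Speed limits (rad/s): [2.57, 2.57, 3.14, 3.14, 3.14, 3.14].

INTERFACE

Orientations are given as a unit quaternion [x, y, z, w].
In Python, from plant import robot gives the robot as it stands. The module is installed in compiled form; this text tells all that it offers.
- The arm moves only by the tool step_arm, never from a script. Its argument "motion" is a list that holds one entry, the list of rows, each a list of 6 numbers: the shift along the tool's x, y, z in m, then the turn, a rotation vector about the tool's x, y, z in rad. A call has 1 to 10 rows; each row shifts and turns the commanded pose from where the row before left it, along the tool's axes as they then stand; what a row does not reach is not made up. A row lasts 1/12 s, in which the tool goes at most 41.7 mm and 7.16 degrees, less where a joint would pass 70% of its speed; a pose out of reach is approached as far as the arm can. A call with a gripper value outside its range is refused whole. "grip" is the opening in per cent of the stroke, from 0 (shut) to 100 (fully open), set as the call begins (left out, the last holds). The fingers move at their own pace and stop on an object; "newtons" is the grip in N (left out, the last holds). Time passes only in rows, so rows that do not move let the fingers close. It gives the time, the measured TCP pose, the force and the opening at its end, in the units of the state.
- robot.get_state(): the state, without advancing time (a new reading comes with each control period).
- robot.camera(name): name is "scene" or "top" or "wrist"; returns (picture, depth): 384x512x3 uint8, red, green, blue; 384x512 float32, m along the optical axis (not along the pixel's ray), 0 where there is no reading.
- robot.camera_model(name): a dict with "camera_matrix" (3x3 intrinsics, pixels), "k1" (the pictures are not rectified: a ray, as slopes to the right and down, at radius r is drawn at 1 + k1 r^2 times it, then the intrinsics apply), "view" (4x4, takes a point from world to camera coordinates). Camera axes: x right, y down, z forward; pixel columns grow to the right and rows downward; lengths in m; the calibration is good to about 2 mm. A picture is of the moment at which its call begins: read the wrist's pose just before it. camera_model takes no time and is no camera call; for the wrist camera it gives the pose at the moment of the call.
- robot.finish_job(): hands the job in, once; it reports no verdict.
The state is a dict: "time_s": time; "q": joint angles; "joint_vel": joint speeds; "joint_efforts": joint torques, N m; "tool_pos": TCP position; "tcp_rot": TCP orientation; "wrist_force": force on the tool from outside, world axes, zero at the start; "ft_torque": the same for the moment, N m; "gripper_width": finger opening in m.
Only numpy, scipy, OpenCV 4.12 (cv2) and the standard library are available. Lean on these libraries where they do the work, as an engineer would, in place of code of your own. Each camera call takes 0.05 s, during which the arm holds its last target.

TASK

Swing the tool grinder's workhead round (its index arm has a black knob to hold) until the hole in the arm stands over the middle one of the three index holes in the base. Then take the index pin, the one with the straight knurled grip, out of the wooden block and push it down through both holes until its collar sits on the arm, and let go. Leave the other tools in the block and on the bench where they are.

Things in the scene. Friction and masses are not known exactly. Their poses are not given: they have to be found in the camera images.
- swivel_base: Fixed blue-grey base plate of the workhead, 190 x 220 mm, 26 mm thick. Origin: on the bench under the workhead's turning axis, not the plate's centre: the plate reaches 150 mm to its -y side, 70 mm to +y, 95 mm either way in x; z is up. Three 18 mm holes on a 115 mm radius about the origin: the middle one towards -y, the others 30 degrees to either side.
- base_hole_mid (a point): Centre of the mouth of the middle index hole, on the top face of the base plate, 26 mm above the bench and 115 mm from the turning axis; the hole is 18 mm wide and goes 26 mm down to the bench. This is the hole to use.
- workhead (a joint): Angle of the workhead about its vertical axis, rad: 0 with the arm's hole exactly over the middle index hole, growing anticlockwise seen from above; the other index holes lie at -0.524 and +0.524, the stops at -0.9 and +0.9. It starts between -0.75 and -0.3, turns stiffly (friction 0.25 N m, about 1.5 N at the knob) and stays where it is left.
- index_hole (a point): Centre of the mouth of the 18 mm through hole in the workhead's index arm, on the arm's top, 42 mm above the bench, 115 mm from the turning axis. The arm is a steel bar 44 mm wide, 14 mm thick, 2 mm above the base plate. On the turning axis stands the blue-grey spindle housing, at most 155 mm high, reaching to within 70 mm of this hole; its collet points away from the arm.
- knob_top (a point): Centre of the top of the black upright knob at the outer end of the index arm, 175 mm from the turning axis, 98 mm above the bench. The knob is a plain cylinder 30 mm wide, 36 mm tall (62 to 98 mm above the bench), on a thin stem. It swings with the arm and does not turn on its stem; being round it can slip round in the fingers.
- index_pin: Index pin, steel, 94 mm long, 0.15 to 0.3 kg, upright in one of the block's three holes. Origin: centre of its collar's underside, z up the pin. Below: shank 16 mm wide, 38 mm long, the last 11 mm tapering to 9 mm. Above: collar 30 mm wide, 8 mm thick, then the dark knurled grip, 24 mm wide, 8 to 56 mm above the origin. The origin is 45 mm above the bench in the block, 42 mm when home on the arm.
- pin_nose (a point): Centre of the lower end of the index pin, 38 mm below its origin.
- block: Fixed wooden block 220 x 70 mm, 45 mm high, with three 20 mm wide holes in a row along its own x, 72 mm apart. Origin: centre of its underside. It holds the index pin, the hex key and the dead centre, in any order.
- hex_key: T-handled hex key standing in the block: thin rod under a 90 mm long cross bar, its top 112 mm above the bench; the bar lies roughly across the block's row. Origin where it rests on the block's top. Leave it.
- dead_centre: Dead centre standing in the block: a 31 mm wide steel body ending in a bare cone point, 95 mm above the bench. Origin where it rests on the block's top. Leave it.
- collet: Steel spring collet, 32 mm wide and 44 mm tall, standing on the bench between the block and the far side. Origin: centre of its underside. Leave it.
- spare_wheel: Spare grinding wheel, a pale ring 90 mm wide and 18 mm thick, lying on the bench in front of the robot. Origin: centre of its underside. Leave it.
- spanner: Open-ended spanner about 180 mm long lying on the bench on the left. Origin about its middle. Leave it.
- oil_bottle: White oil bottle, 56 mm wide and 120 mm high, standing on the bench on the far right. Origin: centre of its underside. Leave it.
Not all that is in view belongs to the job. What is shaped like the index_pin but blue or green is not meant.

How it is judged:
On the way, in this order (a step that is already met when the one before it is completed fails the run):
1. the workhead is swung round so that the arm's hole stands over the middle index hole (value of joint workhead between -0.04 and 0.04 rad), for 0.1 s.
2. the index pin goes through both holes with its collar down on the arm (all of step 1 and horizontal distance between each of index_pin, pin_nose and base_hole_mid below 0.004 m and z of index_pin in the frame of swivel_base between 0.038 and 0.045 m), for 0.2 s.
At the end, for the whole second after the job is handed in: The arm's hole is over the middle index hole (within 0.04 rad), the index pin stands upright through both holes, within 4 mm of the hole's centre, its collar down on the arm (within 3 mm), let go and at rest (all of step 2 and angle between index_pin's own z axis and vertical below 0.08 rad and linear speed of index_pin below 0.01 m/s); the robot touches nothing.
It fails at once if another tool in the block is displaced by more than 30 mm (distance of any of hex_key, dead_centre from where it was at the start of the episode above 0.03 m).
It fails at once if the collet, spare wheel, spanner or oil bottle is displaced by more than 30 mm (distance of any of collet, spare_wheel, spanner, oil_bottle from where it was at the start of the episode above 0.03 m).
It also fails if it takes over 58 s, if anything falls off the work surface, if the arm or the gripper's body presses on something with over 40 N, if the wrist force passes 120 N, or if a joint passes its speed limit or range.

## Working session

There is one attempt and no reset: what is moved stays moved. The work goes in short steps, Python scripts to look and compute and a tool call to move; the robot and the scene stay as the last step left them, time stands still between calls to the robot, and variables do not carry over. Pictures are saved under pics/ and viewed, and the job is handed in when it is done.

Besides the shell and the picture viewer there is one more tool, called after ">>>" as name([rows], argument=value, ...), one row to a line, values as JSON. step_arm: Moves the arm, as the interface text tells. Its arguments: {"type":"object","properties":{"motion":{"type":"array"},"grip":{"type":"number"},"newtons":{"type":"number"}},"required":["motion"]}

```bash
mkdir -p pics; cat > h.py <<'E'
import numpy as np, cv2
from plant import robot
def snap(n,f):
    m=robot.camera_model(n); p,d=robot.camera(n)
    cv2.imwrite('pics/%s.png'%f,p[:,:,::-1]); np.savez('pics/%s.npz'%f,p=p,d=d,K=m['camera_matrix'],k1=m['k1'],V=m['view'])
def load(f):
    return np.load('pics/%s.npz'%f)
def ray(s,u,v):
    K=s['K'];k=float(s['k1'])
    D=np.array([k,0,0,0,0.])
    q=cv2.undistortPoints(np.array([[[u,v]]],float),K,D)[0,0]
    V=s['V'];R=V[:3,:3];o=-R.T@V[:3,3]
    return o,R.T@np.array([q[0],q[1],1])
def onz(s,u,v,z):
    o,d=ray(s,u,v); return o+d*(z-o[2])/d[2]
def dep(s,u,v):
    o,d=ray(s,u,v); return o+d*s['d'][int(round(v)),int(round(u))]
def proj(s,P):
    V=s['V'];c=V[:3,:3]@np.array(P)+V[:3,3];x,y=c[:2]/c[2];f=1+float(s['k1'])*(x*x+y*y)
    K=s['K'];return K[0,0]*x*f+K[0,2],K[1,1]*y*f+K[1,2]
E
python3 - <<'E'
from h import *
print(robot.get_state())
for n in('scene','top','wrist'):
    snap(n,n+'0')
    s=load(n+'0');print(n,s['K'],s['k1'],s['V'])
E
```

```text
{'time_s': 0.0, 'q': array([-1.37118002e+00,  3.26944558e-01, -1.93557649e-01,  1.05203862e+00,
       -2.60226822e-05,  1.43661321e+00]), 'joint_vel': array([ 0.00075185,  0.0006638 ,  0.00099535, -0.00192544, -0.00083289,
        0.00171084]), 'joint_efforts': array([ 6.48525966e-04, -4.43402731e+01,  2.62439668e+01,  1.56246551e-02,
       -6.92468598e-05, -1.26490370e-06]), 'tool_pos': array([ 0.18012141, -0.51918405,  0.30311134]), 'tcp_rot': array([ 8.14749687e-01, -5.79812199e-01, -6.45514218e-04, -5.86772927e-04]), 'wrist_force': array([ 0.19924207, -0.29646778,  0.39492186]), 'ft_torque': array([ 0.01721734, -0.00043699,  0.02731823]), 'gripper_width': 0.08540399811535891}
scene [[393.55053553   0.         255.57878553]
 [  0.         393.55053553 181.55950114]
 [  0.           0.           1.        ]] 0.026184787230328948 [[ 0.80655225  0.59103778 -0.01215786 -0.45845265]
 [ 0.36541612 -0.51461601 -0.77565548 -0.12803055]
 [-0.46469833  0.62116399 -0.63103943  1.29135535]
 [ 0.          0.          0.          1.        ]]
top [[349.84324122   0.         252.69128794]
 [  0.         349.84324122 195.6422114 ]
 [  0.           0.           1.        ]] -0.0426676569354748 [[ 0.00724355 -0.99980036  0.01862188 -0.02309691]
 [-0.99148159 -0.00960261 -0.12989245  0.56421895]
 [ 0.13004534 -0.01752236 -0.9913532   0.87388341]
 [ 0.          0.          0.          1.        ]]
wrist [[300.33055262   0.         253.46531765]
 [  0.         300.33055262 195.49522094]
 [  0.           0.           1.        ]] -0.08073742315839176 [[ 0.32809928 -0.94464133 -0.00190144 -0.54976046]
 [-0.89533302 -0.31161376  0.31823834 -0.04080578]
 [-0.3012136  -0.10271135 -0.94800883  0.38035255]
 [ 0.          0.          0.          1.        ]]
```

View pics/scene0.png

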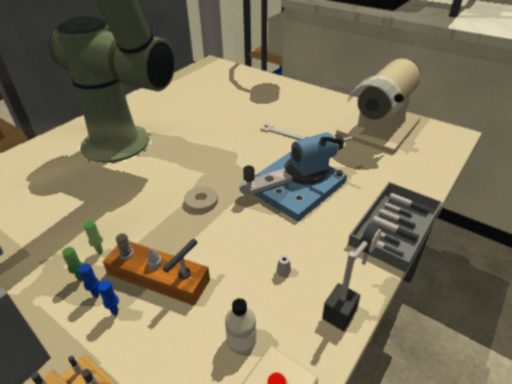

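View pics/top0.png

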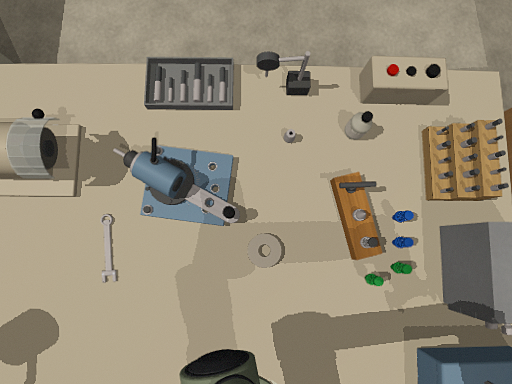

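View pics/wrist0.png

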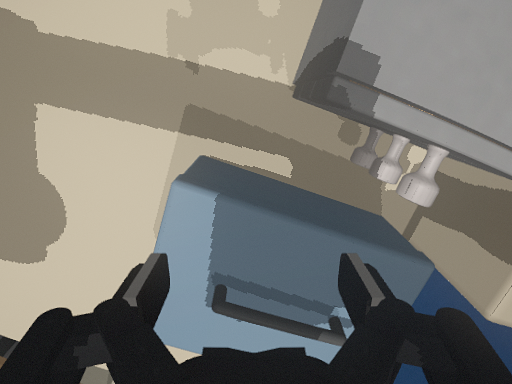

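The top view shows the block at (357,215), and the arm running from the housing at (180,180) to the knob at (229,213). These could be taken for the pin:
- dark grip in the block at (371,242)
- dead centre at (361,214)
- hex key at (357,185)
- blue pins at (403,216) and (403,242)
- green pins at (402,267) and (375,279)

I choose (371,242) and check it in a close crop.

```bash
python3 - <<'E'
from h import *
s=load('top0');p=s['p'][:,:,::-1]
a=cv2.resize(p[160:285,320:430],None,fx=4.5,fy=4.5,interpolation=2)[:560]
cv2.imwrite('pics/c1.png',a)
b=cv2.resize(p[135:235,130:250],None,fx=5.5,fy=5.5,interpolation=2)
cv2.imwrite('pics/c2.png',b)
q=load('scene0')['p'][:,:,::-1]
cv2.imwrite('pics/c3.png',cv2.resize(q[215:320,55:225],None,fx=4.5,fy=4.5,interpolation=2))
E
```

```text
(no output)
```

View pics/c1.png

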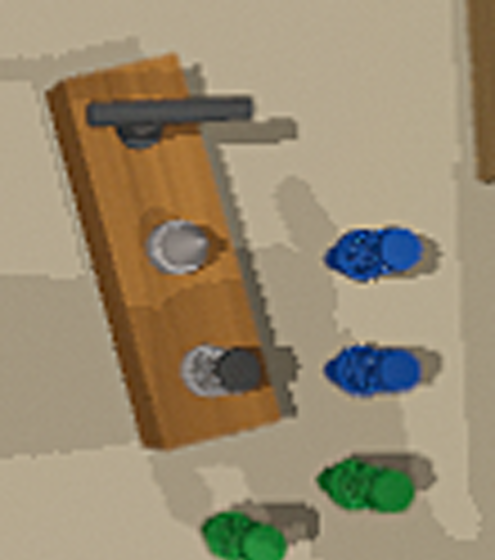

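View pics/c2.png

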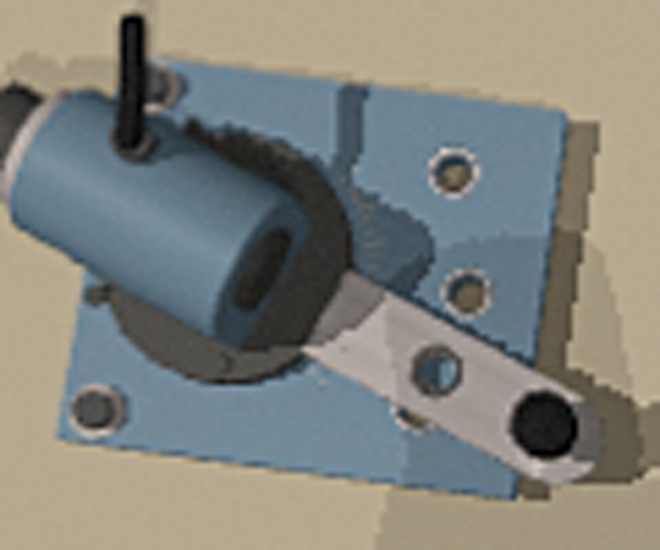

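View pics/c3.png

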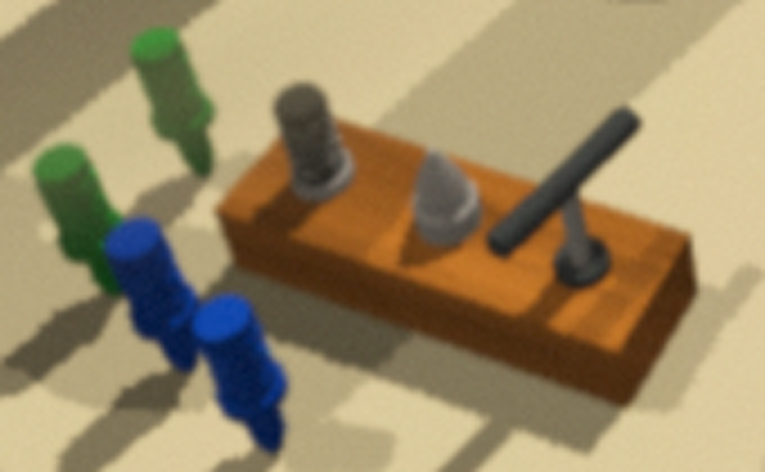

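The crop confirms it: the index pin is the steel collar with the dark straight grip, its top at about top-view pixel (373,242), at the end of the block. The second crop shows the base holes at about (212.5,166) and (215,188), the third partly under the arm at (205,211), the arm hole at (209,202) and the knob top at (229,212). Next I measure these.

```bash
cat > m1.py <<'E'
from h import *
np.set_printoptions(precision=4,suppress=True)
s=load('top0');c=load('scene0')
print('knobtop',onz(s,130+545/5.5,135+424/5.5,.098))
print('armhole',onz(s,130+437/5.5,135+370/5.5,.042))
m=onz(s,130+467/5.5,135+293/5.5,.026);u=onz(s,130+454/5.5,135+172/5.5,.026);print('mid',m,'outer',u,np.linalg.norm(m-u),'expect .0595')
cr=[onz(s,130+a/5.5,135+b/5.5,.026) for a,b in((566,110),(514,497),(58,436),(160,57))]
print('corners',cr)
print([np.linalg.norm(cr[i]-cr[(i+1)%4]) for i in range(4)])
print('pintop',onz(s,320+238/4.5-.0,160+369/4.5,.101), 'collar',onz(s,320+208/4.5,160+371/4.5,.053))
print('hexfoot',onz(s,320+140/4.5,160+135/4.5,.05),'dc',onz(s,320+178/4.5,160+247/4.5,.055))
print('block corners',[onz(s,320+a/4.5,160+b/4.5,.045) for a,b in((178,54),(50,92),(143,447),(283,417))])
for a,b in((365,255),(360,545),(350,485)):print('decoy',onz(s,320+a/4.5,160+b/4.5,.06))
print('hex bar',[onz(s,320+a/4.5,160+b/4.5,.108) for a,b in((90,113),(250,107))])
# scene
print('scene pintop',onz(c,55+303/4.5,215+97/4.5,.101))
print('scene knob', [dep(c,u,v) for u,v in((249,168),(249,169))])
for u,v in((372,242),(374,242)):print('depth pintop',dep(s,u,v))
print('depth knob',dep(s,229,212),dep(s,217,193),'housing',dep(s,160,170))
E
python3 m1.py
```

```text
knobtop [0.5159 0.0394 0.098 ]
armhole [0.5454 0.0931 0.042 ]
mid [0.5845 0.0813 0.026 ] outer [0.6436 0.0889 0.026 ] 0.059629742129233464 expect .0595
corners [array([0.675 , 0.0352, 0.026 ]), array([0.487 , 0.0571, 0.026 ]), array([0.5139, 0.2742, 0.026 ]), array([0.6995, 0.2336, 0.026 ])]
[np.float64(0.18920253253045896), np.float64(0.21884285205366782), np.float64(0.18995716035266938), np.float64(0.1999464807306895)]
pintop [ 0.4463 -0.3074  0.101 ] collar [ 0.4451 -0.3076  0.053 ]
hexfoot [ 0.5799 -0.2734  0.05  ] dc [ 0.515  -0.2918  0.055 ]
block corners [array([ 0.6288, -0.2988,  0.045 ]), array([ 0.6054, -0.2228,  0.045 ]), array([ 0.4023, -0.2717,  0.045 ]), array([ 0.4192, -0.3529,  0.045 ])]
decoy [ 0.5108 -0.398   0.06  ]
decoy [ 0.3492 -0.3882  0.06  ]
decoy [ 0.3821 -0.3838  0.06  ]
hex bar [array([ 0.5829, -0.2288,  0.108 ]), array([ 0.5872, -0.3166,  0.108 ])]
scene pintop [ 0.4482 -0.307   0.101 ]
scene knob [array([0.5197, 0.0399, 0.0983]), array([0.5208, 0.0384, 0.0965])]
depth pintop [ 0.4463 -0.3058  0.0992]
depth pintop [ 0.4463 -0.311   0.0986]
depth knob [0.5161 0.0396 0.0981] [0.5721 0.0757 0.0247] housing [0.6114 0.2025 0.128 ]
```

>>> step_arm([
  [[-0.021, -0.025, 0, 0, 0, 0], [-0.021, -0.025, 0, 0, 0, 0], [-0.021, -0.025, 0, 0, 0, 0], [-0.021, -0.025, 0, 0, 0, 0], [-0.021, -0.025, 0, 0, 0, 0], [-0.021, -0.025, 0, 0, 0, 0], [-0.021, -0.025, 0, 0, 0, 0], [-0.021, -0.025, 0, 0, 0, 0], [-0.021, -0.025, 0, 0, 0, 0], [-0.021, -0.025, 0, 0, 0, 0]],
], grip=75)

```text
time_s: 0.98
tool_pos: [0.348, -0.2378, 0.3038]
tcp_rot: [0.815, -0.58, -0.0, -0.0]
wrist_force: [0.5, 0.2, -1.1]
gripper_width: 0.0642
```

>>> step_arm([
  [[-0.021, -0.025, 0, 0, 0, 0], [-0.021, -0.025, 0, 0, 0, 0], [-0.021, -0.025, 0, 0, 0, 0], [-0.021, -0.025, 0, 0, 0, 0], [-0.021, -0.025, 0, 0, 0, 0], [-0.021, -0.025, 0, 0, 0, 0], [-0.021, -0.025, 0, 0, 0, 0], [-0.021, -0.025, 0, 0, 0, 0], [-0.021, -0.025, 0, 0, 0, 0], [-0.021, -0.025, 0, 0, 0, 0]],
])

```text
time_s: 1.82
tool_pos: [0.5154, 0.0426, 0.3037]
tcp_rot: [0.815, -0.58, -0.0, 0.0]
wrist_force: [1.1, -1.6, 0.3]
gripper_width: 0.0642
```

>>> step_arm([
  [[0, 0, 0, 0, 0, -0.11], [0, 0, 0, 0, 0, -0.11], [0, 0, 0, 0, 0, -0.11], [0, 0, 0, 0, 0, -0.11], [0, 0, 0, 0, 0, -0.11], [0, 0, 0, 0, 0, -0.11], [0, 0, 0, 0, 0, -0.1], [0, 0, 0, 0, 0, 0], [0, 0, 0, 0, 0, 0]],
])

```text
time_s: 2.57
tool_pos: [0.5149, 0.041, 0.3037]
tcp_rot: [0.971, -0.237, -0.0, 0.0]
wrist_force: [-0.4, -0.4, 0.8]
gripper_width: 0.0639
```

```bash
cat >> h.py <<'E'
from scipy.spatial.transform import Rotation as Ro
np.set_printoptions(precision=4,suppress=True)
def st():
    s=robot.get_state();R=Ro.from_quat(s['tcp_rot']).as_matrix()
    print('t',round(s['time_s'],2),'p',s['tool_pos'],'xang',np.degrees(np.arctan2(R[1,0],R[0,0])),'tilt',R[:2,2],'w',s['gripper_width'],'F',s['wrist_force'],'M',s['ft_torque']);return s,R
def goal(P):
    s,R=st();print('tool shift',R.T@(np.array(P)-s['tool_pos']))
E
python3 - <<'E'
from h import *
st();print(robot.get_state()['q']);snap('wrist','wrist1')
E
```

```text
t 2.57 p [0.5149 0.041  0.3037] xang -27.475876457931715 tilt [-0.0005  0.    ] w 0.06390938976934811 F [-0.3937 -0.4068  0.7871] M [-0.012   0.0037  0.0605]
[-0.0635  0.2649 -0.2787  1.0277  0.      1.9868]
```

View pics/wrist1.png

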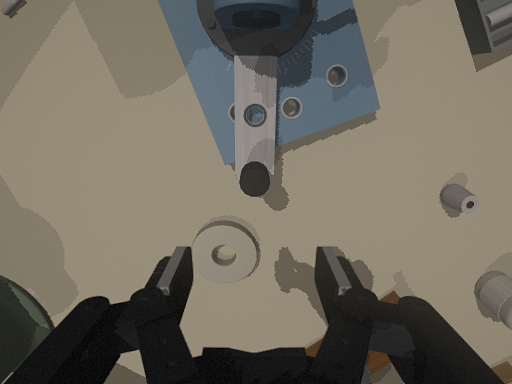

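The wrist view shows the knob's top at about (255,183), the arm hole at (255,115), the middle base hole at (291,107) and the outer one at (337,75). I measure them in this view.

```bash
python3 - <<'E'
from h import *
s=load('wrist1');p=s['p'][:,:,::-1]
cv2.imwrite('pics/c4.png',cv2.resize(p[55:205,215:365],None,fx=4,fy=4,interpolation=2))
E
```

```text
(no output)
```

View pics/c4.png

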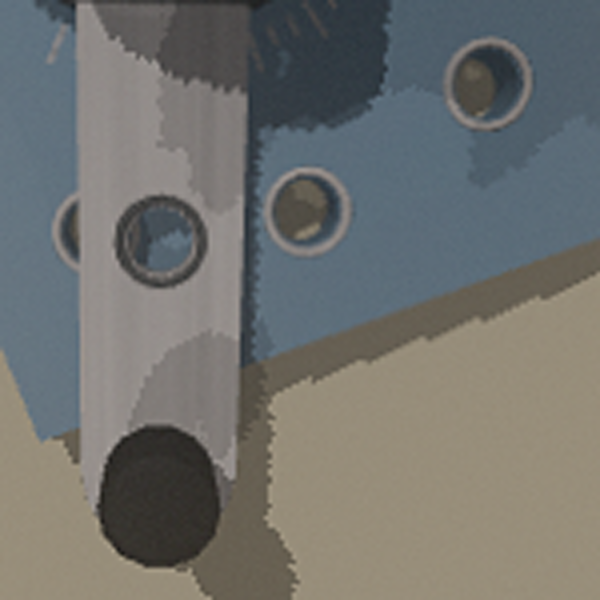

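```bash
python3 - <<'E'
from h import *
s=load('wrist1')
f=lambda a,b,z:onz(s,215+(a-1.5)/4,55+(b-1.5)/4,z)
m=f(307,211,.026);o=f(488,83,.026);h=f(161,241,.042);k=f(160,511,.098)
print('mid',m,'out',o,np.linalg.norm(m-o),'hole',h,'knob',k,'h-k',np.linalg.norm((h-k)[:2]))
# axis from chord m->o : both 115 from axis, 30deg apart
d=(o-m)[:2];L=np.linalg.norm(d);d/=L;n=np.array([-d[1],d[0]]);n*=np.sign(n[1])
a=(m+o)[:2]/2+n*.115*np.cos(np.radians(15));print('axis',a)
ang=lambda P:np.degrees(np.arctan2(*(P[:2]-a)[::-1]))
print(ang(m),ang(o),ang(h),ang(k),np.linalg.norm(h[:2]-a),np.linalg.norm(k[:2]-a),'theta',np.radians(ang(h)-ang(m)),np.radians(ang(k)-ang(m)))
st()
E
```

```text
mid [0.5852 0.0825 0.026 ] out [0.6442 0.0909 0.026 ] 0.0596554260934268 hole [0.5455 0.0948 0.042 ] knob [0.5179 0.0425 0.098 ] h-k 0.0591893525624564
axis [0.5991 0.1967]
-96.96714349303784 -66.90601179165688 -117.75984162602681 -117.78893554656278 0.11510454352260557 0.17429385238718542 theta -0.36290104279393537 -0.3634088274996017
t 2.62 p [0.5149 0.041  0.3037] xang -27.47140233942682 tilt [-0.0004  0.    ] w 0.06352338764511184 F [-0.1683 -0.0367  0.2009] M [-0.0057  0.0252  0.0123]
```

>>> step_arm([
  [[0.002, -0.001, 0.02, 0, 0, 0], [0, 0, 0.021, 0, 0, 0], [0, 0, 0.021, 0, 0, 0], [0, 0, 0.021, 0, 0, 0], [0, 0, 0.021, 0, 0, 0], [0, 0, 0.021, 0, 0, 0], [0, 0, 0.021, 0, 0, 0], [0, 0, 0.019, 0, 0, 0], [0, 0, 0, 0, 0, 0], [0, 0, 0, 0, 0, 0]],
])

```text
time_s: 3.45
tool_pos: [0.5165, 0.041, 0.1383]
tcp_rot: [0.972, -0.237, -0.001, 0.0]
wrist_force: [0.8, -0.2, -0.9]
gripper_width: 0.0636
```

```bash
python3 - <<'E'
from h import *
st();snap('wrist','wrist2')
E
```

```text
t 3.45 p [0.5165 0.041  0.1383] xang -27.39614310317901 tilt [-0.0026  0.0002] w 0.06356738389612922 F [ 0.7513 -0.2413 -0.9122] M [ 0.0843 -0.0648 -0.0618]
```

View pics/wrist2.png

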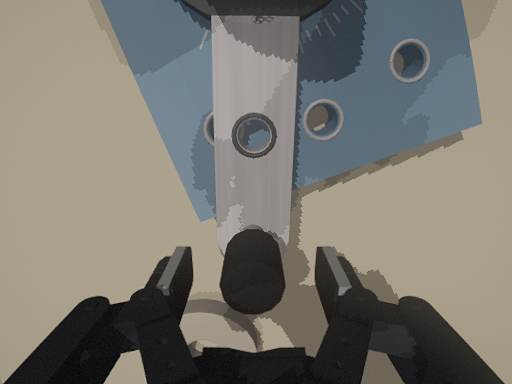

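The knob at (252,280) stands centred between the open fingers. Now I close them and swing.

>>> step_arm([
  [[0, 0, 0, 0, 0, 0], [0, 0, 0, 0, 0, 0], [0, 0, 0, 0, 0, 0], [0, 0, 0, 0, 0, 0], [0, 0, 0, 0, 0, 0], [0, 0, 0, 0, 0, 0]],
], grip=0, newtons=30)

```text
time_s: 4.0
tool_pos: [0.5179, 0.0409, 0.1402]
tcp_rot: [0.972, -0.236, 0.001, -0.0]
wrist_force: [-0.8, 0.2, 6.4]
gripper_width: 0.0293
```

>>> step_arm([
  [[0.0063, -0.0001, 0, 0, 0, -0.0363], [0.0063, -0.0001, 0, 0, 0, -0.0363], [0.0063, -0.0001, 0, 0, 0, -0.0363], [0.0063, -0.0001, 0, 0, 0, -0.0363], [0.0063, -0.0001, 0, 0, 0, -0.0363], [0.0063, -0.0001, 0, 0, 0, -0.0363], [0.0063, -0.0001, 0, 0, 0, -0.0363], [0.0063, -0.0001, 0, 0, 0, -0.0363], [0.0063, -0.0001, 0, 0, 0, -0.0363]],
])

```text
time_s: 4.75
tool_pos: [0.5718, 0.0234, 0.1402]
tcp_rot: [0.997, -0.074, 0.001, -0.0]
wrist_force: [-0.3, 0.3, 6.1]
gripper_width: 0.0289
```

```bash
python3 - <<'E'
from h import *
st();snap('wrist','wrist3');s=load('wrist3')
p=s['p'][:,:,::-1]
cv2.imwrite('pics/c5.png',cv2.resize(p[20:220,130:400],None,fx=2.9,fy=2.9,interpolation=2))
E
```

```text
t 4.75 p [0.5718 0.0234 0.1402] xang -8.536784583378745 tilt [0.0019 0.0004] w 0.028944518703001482 F [-0.2893  0.3131  6.0504] M [ 0.2295  0.2514 -0.1672]
```

View pics/c5.png

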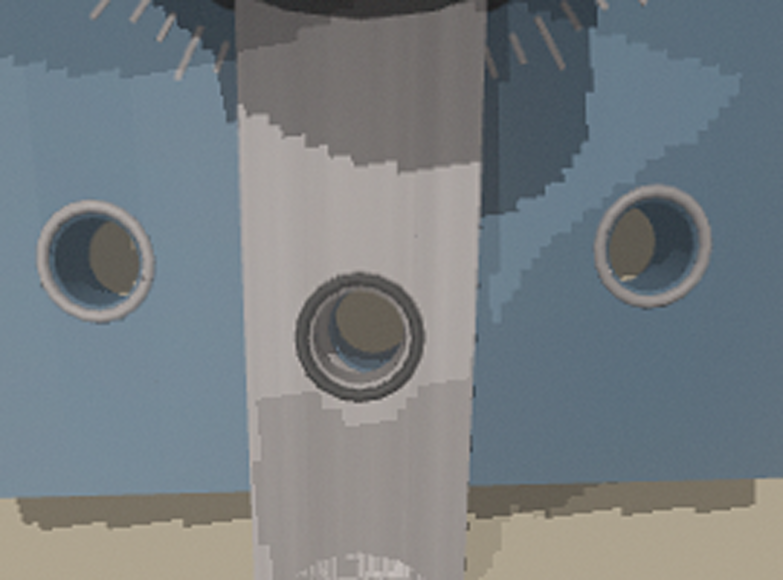

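```bash
cat > m3.py <<'E'
from h import *
import sys
def calc(s,f,L,R,H):
    l=f(*L,.026);r=f(*R,.026);h=f(*H,.042)
    d=(r-l)[:2];Ln=np.linalg.norm(d);d/=Ln;n=np.array([-d[1],d[0]])
    a=(l+r)[:2]/2+n*.115*np.cos(np.radians(30));m=a-n*.115
    an=lambda P:np.arctan2(*(P[:2]-a)[::-1])
    print('chord',Ln,'exp .115; axis',a,'mid',m,'hole',h,'rad',np.linalg.norm(h[:2]-a),'theta',an(h)-an(m), 'dirdeg',np.degrees(an(m)))
E
python3 - <<'E'
from m3 import *
s=load('wrist3');f=lambda a,b,z:onz(s,130+(a-1)/2.9,20+(b-1)/2.9,z)
calc(s,f,(96,261),(653,246),(361,337))
E
```

```text
chord 0.11437879592438967 exp .115; axis [0.5992 0.1965] mid [0.5853 0.0823] hole [0.5821 0.0829 0.042 ] rad 0.11490001438592806 theta -0.028070181270390737 dirdeg -96.96187318474766
```

>>> step_arm([
  [[0.0025, 0, 0, 0, 0, -0.014], [0.0025, 0, 0, 0, 0, -0.014], [0, 0, 0, 0, 0, 0], [0, 0, 0, 0, 0, 0]],
])

```text
time_s: 5.13
tool_pos: [0.577, 0.0227, 0.1402]
tcp_rot: [0.998, -0.061, 0.002, -0.0]
wrist_force: [0.3, 0.1, 4.9]
gripper_width: 0.0291
```

```bash
python3 - <<'E'
from h import *
st();snap('wrist','wrist4');s=load('wrist4')
p=s['p'][:,:,::-1]
cv2.imwrite('pics/c6.png',cv2.resize(p[20:220,130:400],None,fx=2.9,fy=2.9,interpolation=2))
E
```

```text
t 5.13 p [0.577  0.0227 0.1402] xang -7.036169347969741 tilt [0.003 0.   ] w 0.029109453750772816 F [0.3075 0.0593 4.9082] M [0.1117 0.0365 0.0692]
```

View pics/c6.png

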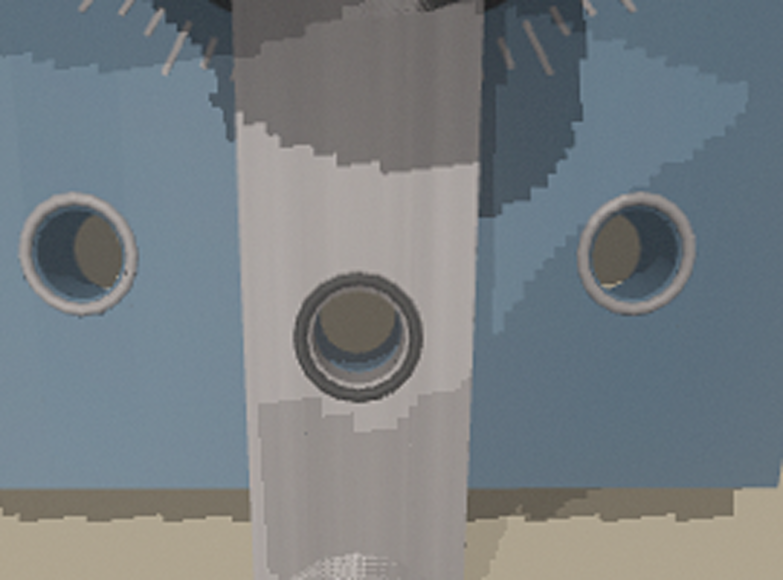

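```bash
python3 - <<'E'
from m3 import *
s=load('wrist4');f=lambda a,b,z:onz(s,130+(a-1)/2.9,20+(b-1)/2.9,z)
calc(s,f,(79,254),(637,254),(359,338))
E
```

```text
chord 0.11455274113366108 exp .115; axis [0.5993 0.1964] mid [0.5853 0.0822] hole [0.5854 0.0822 0.042 ] rad 0.11502283334459562 theta 0.0007142557623487367 dirdeg -97.01695042414066
```

θ is now ≈ 0.001. I release the knob and rise, then go over the pin.

>>> step_arm([
  [[0, 0, 0, 0, 0, 0], [0, 0, 0, 0, 0, 0], [0, 0, 0, 0, 0, 0], [0, 0, 0, 0, 0, 0], [0, 0, -0.01, 0, 0, 0], [0, 0, -0.03, 0, 0, 0], [0, 0, -0.04, 0, 0, 0], [0, 0, -0.04, 0, 0, 0], [0, 0, -0.04, 0, 0, 0], [0, 0, 0, 0, 0, 0]],
], grip=75)

```text
time_s: 6.02
tool_pos: [0.5792, 0.0225, 0.3082]
tcp_rot: [0.998, -0.061, 0.007, 0.0]
wrist_force: [1.3, -0.2, 0.2]
gripper_width: 0.0638
```

```bash
python3 - <<'E'
from h import *
goal((.446,-.3075,.30));snap('wrist','wrist5');s=load('wrist5')
p=s['p'][:,:,::-1]
cv2.imwrite('pics/c7.png',cv2.resize(p[20:220,130:400],None,fx=2.9,fy=2.9,interpolation=2))
E
```

```text
t 6.02 p [0.5792 0.0225 0.3082] xang -7.002858453579628 tilt [ 0.0137 -0.0013] w 0.06383838982508969 F [ 1.3125 -0.2058  0.2378] M [ 0.0468 -0.1232 -0.0166]
tool shift [-0.0921  0.3438  0.0068]
```

View pics/c7.png

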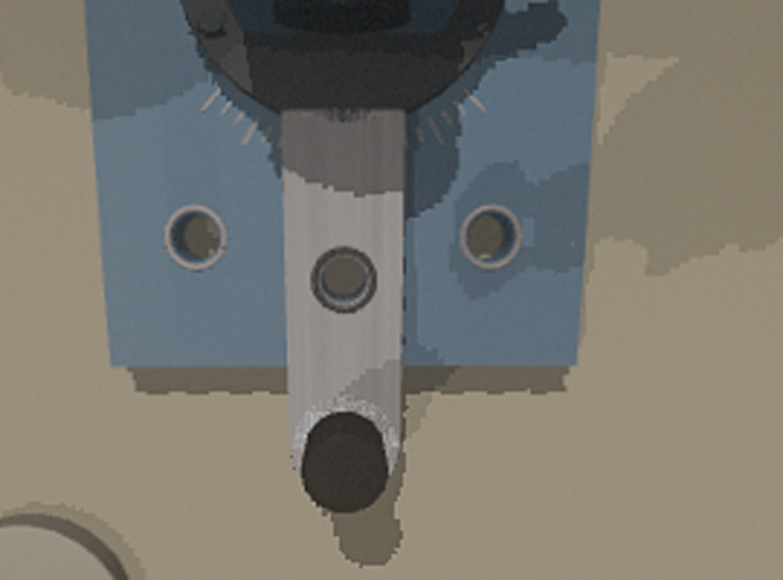

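The arm hole at (344,279) stands midway between the outer holes at (195,238) and (491,238), so the alignment held. Now to the pin.

>>> step_arm([
  [[-0.0092, 0.0344, 0, 0, 0, 0], [-0.0092, 0.0344, 0, 0, 0, 0], [-0.0092, 0.0344, 0, 0, 0, 0], [-0.0092, 0.0344, 0, 0, 0, 0], [-0.0092, 0.0344, 0, 0, 0, 0], [-0.0092, 0.0344, 0, 0, 0, 0], [-0.0092, 0.0344, 0, 0, 0, 0], [-0.0092, 0.0344, 0, 0, 0, 0], [-0.0092, 0.0344, 0, 0, 0, 0], [-0.0092, 0.0344, 0, 0, 0, 0]],
])

```text
time_s: 6.9
tool_pos: [0.4412, -0.3086, 0.2983]
tcp_rot: [0.998, -0.061, -0.001, -0.0]
wrist_force: [0.4, -0.3, 0.0]
gripper_width: 0.0643
```

>>> step_arm([
  [[0, 0, 0, 0, 0, 0.122], [0, 0, 0, 0, 0, 0.122], [0, 0, 0, 0, 0, 0.122], [0, 0, 0, 0, 0, 0.122], [0, 0, 0, 0, 0, 0.122], [0, 0, 0, 0, 0, 0.122], [0, 0, 0, 0, 0, 0.122], [0, 0, 0, 0, 0, 0.122], [0, 0, 0, 0, 0, 0.122], [0, 0, 0, 0, 0, 0.122]],
])

```text
time_s: 7.73
tool_pos: [0.4421, -0.3071, 0.2981]
tcp_rot: [0.781, -0.624, -0.001, -0.0]
wrist_force: [0.4, -0.3, 1.0]
gripper_width: 0.0643
```

>>> step_arm([
  [[0, 0, 0, 0, 0, 0], [0, 0, 0, 0, 0, 0], [0, 0, 0, 0, 0, 0]],
], grip=65)

```text
time_s: 7.98
tool_pos: [0.4424, -0.3073, 0.2985]
tcp_rot: [0.784, -0.621, -0.0, -0.0]
wrist_force: [0.7, 0.1, 0.2]
gripper_width: 0.0556
```

```bash
python3 - <<'E'
from h import *
goal((.446,-.3075,.30));snap('wrist','wrist6');s=load('wrist6')
E
```

```text
t 7.98 p [ 0.4424 -0.3073  0.2985] xang -76.76399182832279 tilt [-0.0007  0.0006] w 0.055639076024998346 F [0.7104 0.1304 0.2342] M [ 0.0319 -0.0179  0.0283]
tool shift [ 0.001  -0.0035 -0.0015]
```

View pics/wrist6.png

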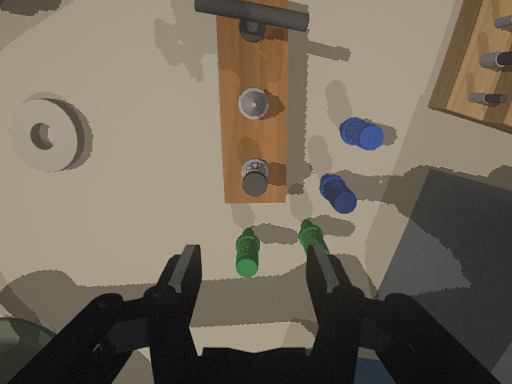

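The wrist view shows the pin's dark grip top at (255,184) above its steel collar. Green decoys are at (247,265) and (313,235), and blue ones at (343,200) and (371,137).

```bash
python3 - <<'E'
from h import *
s=load('wrist6')
print('pin',onz(s,255,184.5,.101),dep(s,255,186))
for u,v in((247,268),(345,203),(372,138)):print(dep(s,u,v))
p=s['p'][:,:,::-1];cv2.imwrite('pics/c8.png',cv2.resize(p[150:220,215:295],None,fx=7,fy=7,interpolation=2))
E
```

```text
pin [ 0.4463 -0.3083  0.101 ] [ 0.4446 -0.3087  0.1   ]
[ 0.3533 -0.3218  0.0939]
[ 0.4462 -0.3989  0.0936]
[ 0.5124 -0.4034  0.0929]
```

View pics/c8.png

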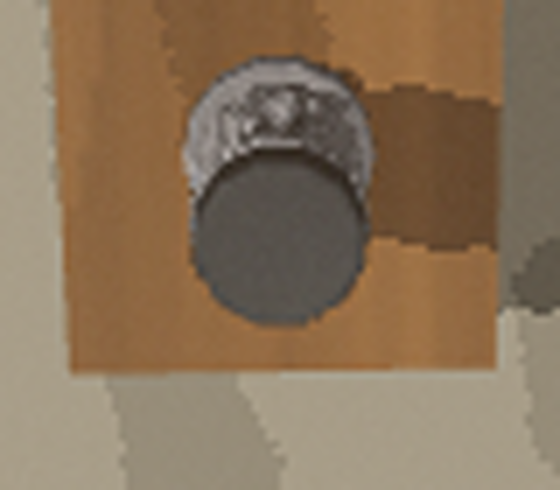

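>>> step_arm([
  [[0.0015, -0.0037, 0.02, 0, 0, 0], [0, 0, 0.021, 0, 0, 0], [0, 0, 0.021, 0, 0, 0], [0, 0, 0.021, 0, 0, 0], [0, 0, 0.021, 0, 0, 0], [0, 0, 0.021, 0, 0, 0], [0, 0, 0.021, 0, 0, 0], [0, 0, 0.0185, 0, 0, 0], [0, 0, 0, 0, 0, 0], [0, 0, 0, 0, 0, 0]],
])

```text
time_s: 8.87
tool_pos: [0.4459, -0.3076, 0.1337]
tcp_rot: [0.783, -0.622, -0.001, -0.0]
wrist_force: [-0.4, 0.2, 0.1]
gripper_width: 0.0556
```

```bash
python3 - <<'E'
from h import *
goal((.4463,-.308,.134));snap('wrist','wrist7')
E
```

```text
t 8.87 p [ 0.4459 -0.3076  0.1337] xang -76.85890116835132 tilt [-0.0019  0.0017] w 0.05564722826308841 F [-0.4466  0.2008  0.1357] M [-0.0202 -0.0271  0.0085]
tool shift [ 0.0005 -0.0003 -0.0003]
```

View pics/wrist7.png

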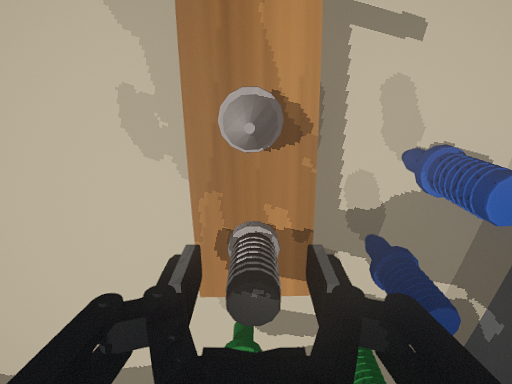

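The pin is at (253,290), centred between the pads. I grip and lift.

>>> step_arm([
  [[0, 0, 0, 0, 0, 0], [0, 0, 0, 0, 0, 0], [0, 0, 0, 0, 0, 0], [0, 0, 0, 0, 0, 0], [0, 0, 0, 0, 0, 0], [0, 0, 0, 0, 0, 0]],
], grip=0, newtons=60)

```text
time_s: 9.42
tool_pos: [0.4472, -0.3085, 0.1358]
tcp_rot: [0.783, -0.622, 0.001, -0.0]
wrist_force: [-0.0, 0.7, 7.0]
gripper_width: 0.0231
```

>>> step_arm([
  [[0, 0, -0.01, 0, 0, 0], [0, 0, -0.015, 0, 0, 0], [0, 0, -0.02, 0, 0, 0], [0, 0, -0.025, 0, 0, 0], [0, 0, -0.025, 0, 0, 0], [0, 0, -0.025, 0, 0, 0], [0, 0, -0.025, 0, 0, 0], [0, 0, -0.015, 0, 0, 0], [0, 0, -0.01, 0, 0, 0], [0, 0, 0, 0, 0, 0]],
])

```text
time_s: 10.25
tool_pos: [0.4472, -0.3088, 0.3071]
tcp_rot: [0.783, -0.622, 0.002, 0.0]
wrist_force: [0.2, 0.3, -2.5]
gripper_width: 0.0229
```

```bash
python3 - <<'E'
from h import *
goal((.5853,.0822,.30));snap('wrist','wrist8');snap('scene','scene8')
E
```

```text
t 10.25 p [ 0.4472 -0.3088  0.3071] xang -76.90433521922493 tilt [ 0.0031 -0.0029] w 0.022874032745214583 F [ 0.2435  0.2662 -2.4663] M [-0.0316 -0.0097 -0.028 ]
tool shift [-0.3495 -0.2231  0.0063]
```

View pics/wrist8.png

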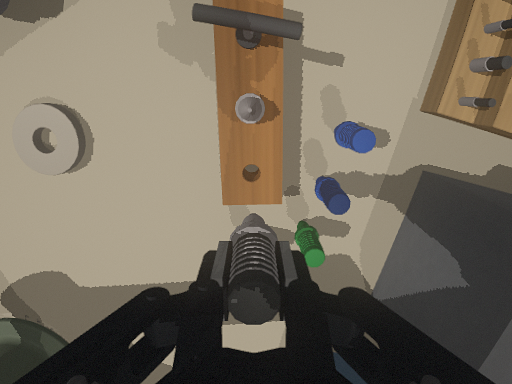

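View pics/scene8.png

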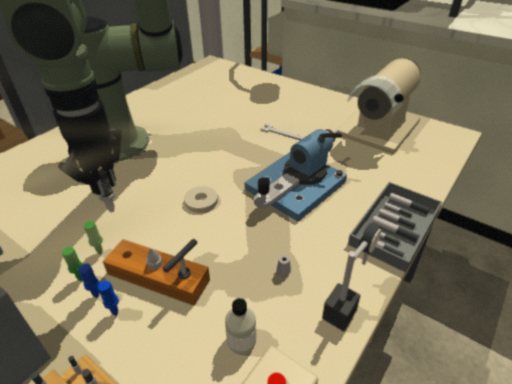

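The pin is in hand: the block's hole at (250,172) is empty and the nose shows at (254,216). I carry it over the hole.

>>> step_arm([
  [[-0.0175, -0.0112, 0, 0, 0, 0], [-0.0291, -0.0186, 0, 0, 0, 0], [-0.0291, -0.0186, 0, 0, 0, 0], [-0.0291, -0.0186, 0, 0, 0, 0], [-0.0291, -0.0186, 0, 0, 0, 0], [-0.0291, -0.0186, 0, 0, 0, 0], [-0.0291, -0.0186, 0, 0, 0, 0], [-0.0291, -0.0186, 0, 0, 0, 0], [-0.0291, -0.0186, 0, 0, 0, 0], [-0.0291, -0.0186, 0, 0, 0, 0]],
])

```text
time_s: 11.18
tool_pos: [0.5566, 0.0063, 0.3025]
tcp_rot: [0.783, -0.622, -0.001, 0.001]
wrist_force: [0.3, -0.7, -1.4]
gripper_width: 0.0226
```

>>> step_arm([
  [[-0.0291, -0.0186, 0, 0, 0, 0], [-0.0291, -0.0186, 0, 0, 0, 0], [-0.0116, -0.0074, 0, 0, 0, 0], [0, 0, 0, 0, 0, -0.122], [0, 0, 0, 0, 0, -0.122], [0, 0, 0, 0, 0, -0.122], [0, 0, 0, 0, 0, -0.122], [0, 0, 0, 0, 0, -0.122], [0, 0, 0, 0, 0, -0.122], [0, 0, 0, 0, 0, -0.122]],
])

```text
time_s: 12.02
tool_pos: [0.584, 0.0821, 0.3026]
tcp_rot: [0.971, -0.239, -0.002, 0.001]
wrist_force: [0.7, -0.3, -2.1]
gripper_width: 0.0228
```

>>> step_arm([
  [[0, 0, 0, 0, 0, -0.122], [0, 0, 0, 0, 0, -0.122], [0, 0, 0, 0, 0, -0.122], [0, 0, 0, 0, 0, 0], [0, 0, 0, 0, 0, 0], [0, 0, 0, 0, 0, 0]],
])

```text
time_s: 12.52
tool_pos: [0.5844, 0.0823, 0.3035]
tcp_rot: [0.998, -0.063, -0.001, 0.0]
wrist_force: [-0.1, 0.7, -1.4]
gripper_width: 0.0225
```

```bash
python3 - <<'E'
from h import *
goal((.5853,.0822,.20));snap('wrist','wrist9')
E
```

```text
t 12.52 p [0.5844 0.0823 0.3035] xang -7.167149761761828 tilt [-0.0016 -0.0001] w 0.02246231990723653 F [-0.1043  0.7488 -1.3667] M [ 0.0064  0.0111 -0.0471]
tool shift [ 0.001  -0.      0.1035]
```

View pics/wrist9.png

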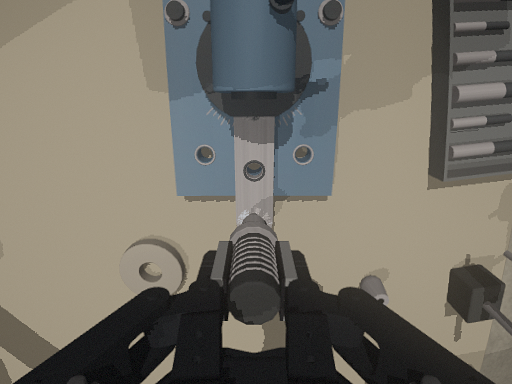

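>>> step_arm([
  [[0.001, 0, 0.02, 0, 0, 0], [0, 0, 0.025, 0, 0, 0], [0, 0, 0.025, 0, 0, 0], [0, 0, 0.025, 0, 0, 0], [0, 0, 0.015, 0, 0, 0], [0, 0, 0, 0, 0, 0], [0, 0, 0, 0, 0, 0]],
])

```text
time_s: 13.15
tool_pos: [0.5853, 0.0824, 0.1938]
tcp_rot: [0.998, -0.062, -0.001, 0.0]
wrist_force: [0.6, 0.5, -0.5]
gripper_width: 0.0224
```

```bash
python3 - <<'E'
from h import *
s,R=st();P=s['tool_pos'];snap('wrist','wrist10');w=load('wrist10');snap('scene','scene10');c=load('scene10');snap('top','top10');t=load('top10')
for n,z in(('nose',.1288),('origin',.0908),('top',.0348)):
    Q=P+R@[0,0,z];print(n,Q,'wrist',proj(w,Q),'scene',proj(c,Q),'top',proj(t,Q))
print('hole',proj(w,(.5853,.0822,.042)),proj(c,(.5853,.0822,.042)))
cv2.imwrite('pics/c10.png',cv2.resize(w['p'][130:330,180:330,::-1],None,fx=3,fy=3,interpolation=2))
cv2.imwrite('pics/c11.png',cv2.resize(c['p'][100:240,210:370,::-1],None,fx=4,fy=4,interpolation=2))
E
```

```text
t 13.15 p [0.5853 0.0824 0.1938] xang -7.062241609886879 tilt [-0.0021 -0.0001] w 0.022445717802732298 F [ 0.6253  0.5458 -0.5469] M [-0.0171  0.0084  0.035 ]
nose [0.585  0.0824 0.065 ] wrist (np.float64(252.32706341447903), np.float64(215.61524142722203)) scene (np.float64(279.00064245137276), np.float64(178.867267834058)) top (np.float64(213.14377314055412), np.float64(185.74374613065115))
origin [0.5851 0.0824 0.103 ] wrist (np.float64(252.1496391109233), np.float64(240.0802285280687)) scene (np.float64(279.40533653281767), np.float64(167.2776272554748)) top (np.float64(211.6783595274846), np.float64(183.23296906681952))
top [0.5852 0.0824 0.159 ] wrist (np.float64(251.71216236716063), np.float64(301.06685385055505)) scene (np.float64(280.0405299638994), np.float64(149.1478121478077)) top (np.float64(209.26538851026345), np.float64(179.09794090482757))
hole (np.float64(252.87218708012009), np.float64(204.5753201646334)) (np.float64(278.83950719623493), np.float64(185.69493927133163))
```

View pics/c10.png

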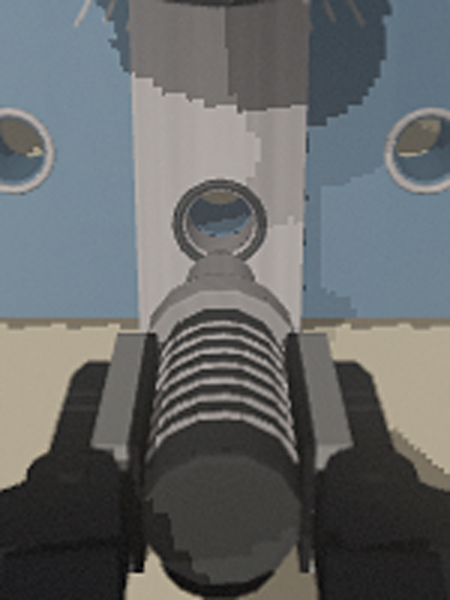

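View pics/c11.png

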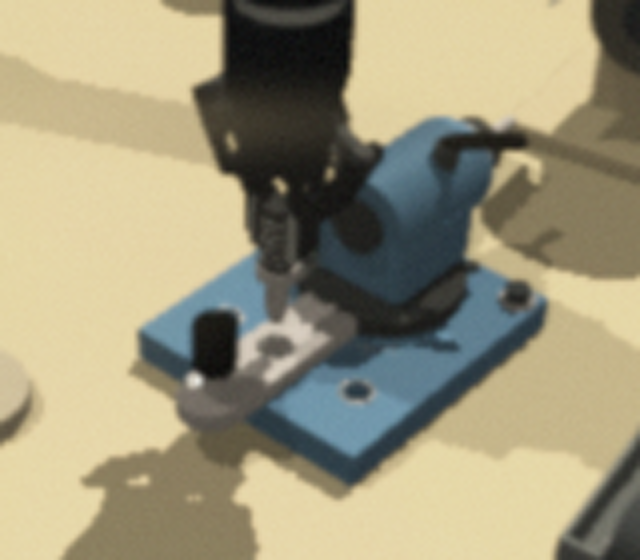

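The hole in the wrist view, at (253.3,204), and the nose at (253.6,216) agree with the predictions to about 1 px. In the scene view the nose at (279,179.5) stands right over the hole at (279,186.7). I insert slowly.

>>> step_arm([
  [[0, 0, 0.012, 0, 0, 0], [0, 0, 0.008, 0, 0, 0], [0, 0, 0.006, 0, 0, 0], [0, 0, 0.004, 0, 0, 0], [0, 0, 0.004, 0, 0, 0], [0, 0, 0, 0, 0, 0]],
])

```text
time_s: 13.8
tool_pos: [0.5856, 0.0829, 0.1599]
tcp_rot: [0.998, -0.061, -0.0, -0.001]
wrist_force: [-0.5, 1.9, -2.0]
gripper_width: 0.023
```

>>> step_arm([
  [[0, 0, 0.004, 0, 0, 0], [0, 0, 0.004, 0, 0, 0], [0, 0, 0.004, 0, 0, 0], [0, 0, 0, 0, 0, 0]],
])

```text
time_s: 14.13
tool_pos: [0.5856, 0.083, 0.1476]
tcp_rot: [0.998, -0.061, -0.0, -0.001]
wrist_force: [-0.2, 4.8, -3.5]
gripper_width: 0.0223
```

>>> step_arm([
  [[0, -0.0006, 0.003, 0, 0, 0], [0, 0, 0.004, 0, 0, 0], [0, 0, 0.003, 0, 0, 0], [0, 0, 0, 0, 0, 0]],
])

```text
time_s: 14.47
tool_pos: [0.5854, 0.0832, 0.1375]
tcp_rot: [0.998, -0.061, -0.001, -0.0]
wrist_force: [-0.2, 3.9, -3.9]
gripper_width: 0.0226
```

>>> step_arm([
  [[0, -0.0003, 0.002, 0, 0, 0], [0, 0, 0.002, 0, 0, 0], [0, 0, 0.001, 0, 0, 0], [0, 0, 0, 0, 0, 0]],
])

```text
time_s: 14.8
tool_pos: [0.5856, 0.0834, 0.1331]
tcp_rot: [0.998, -0.061, -0.0, -0.0]
wrist_force: [-2.7, 4.1, 0.1]
gripper_width: 0.0228
```

```bash
python3 - <<'E'
from h import *
st();snap('wrist','wrist11')
E
```

```text
t 14.8 p [0.5856 0.0834 0.1331] xang -7.005080953448714 tilt [-0.0007  0.0001] w 0.022801987033320023 F [-2.7189  4.1432  0.1251] M [1.0553 0.6283 0.0223]
```

View pics/wrist11.png

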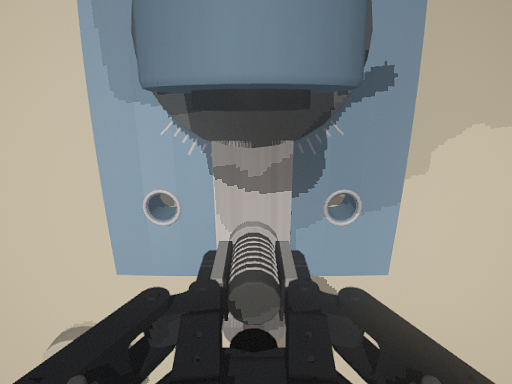

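Upward force is starting, so the collar is reaching the arm. I press 1.5 mm more.

>>> step_arm([
  [[0, 0, 0.0015, 0, 0, 0], [0, 0, 0, 0, 0, 0], [0, 0, 0, 0, 0, 0]],
])

```text
time_s: 15.1
tool_pos: [0.5857, 0.0834, 0.1328]
tcp_rot: [0.998, -0.061, -0.0, -0.0]
wrist_force: [-4.5, 3.5, 7.8]
gripper_width: 0.0226
```

Seated: the force rises with no further travel. I release, wait and go up.

>>> step_arm([
  [[0, 0, 0, 0, 0, 0], [0, 0, 0, 0, 0, 0], [0, 0, 0, 0, 0, 0], [0, 0, 0, 0, 0, 0], [0, 0, 0, 0, 0, 0]],
], grip=65)

```text
time_s: 15.52
tool_pos: [0.5863, 0.0829, 0.1319]
tcp_rot: [0.998, -0.061, 0.0, 0.0]
wrist_force: [-0.0, -1.1, 1.0]
gripper_width: 0.0556
```

>>> step_arm([
  [[0, 0, -0.01, 0, 0, 0], [0, 0, -0.02, 0, 0, 0], [0, 0, -0.03, 0, 0, 0], [0, 0, -0.03, 0, 0, 0], [0, 0, -0.03, 0, 0, 0], [0, 0, -0.03, 0, 0, 0], [0, 0.03, 0, 0, 0, 0], [0, 0.03, 0, 0, 0, 0], [0, 0, 0, 0, 0, 0], [0, 0, 0, 0, 0, 0]],
])

```text
time_s: 16.35
tool_pos: [0.5786, 0.0225, 0.2828]
tcp_rot: [0.998, -0.062, 0.0, 0.0]
wrist_force: [0.5, 0.4, -0.8]
gripper_width: 0.0553
```

```bash
python3 - <<'E'
from h import *
st();snap('wrist','wrist12');w=load('wrist12');snap('scene','scene12');c=load('scene12');snap('top','top12')
print('expected pin top',proj(w,(.5853,.0822,.098)),proj(c,(.5853,.0822,.098)))
cv2.imwrite('pics/c12.png',cv2.resize(c['p'][100:240,210:370,::-1],None,fx=4,fy=4,interpolation=2))
E
```

```text
t 16.35 p [0.5786 0.0225 0.2828] xang -7.153905094348682 tilt [ 0.0009 -0.0001] w 0.055308069386286775 F [ 0.4907  0.3646 -0.7969] M [-0.0105  0.0539 -0.0399]
expected pin top (np.float64(251.29994734739378), np.float64(122.61203188777458)) (np.float64(279.38949438286267), np.float64(168.8888447432676))
```

View pics/wrist12.png

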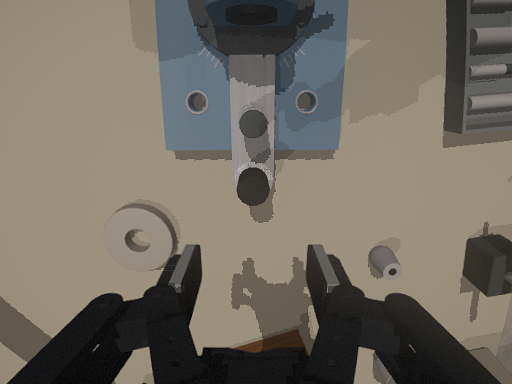

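View pics/c12.png

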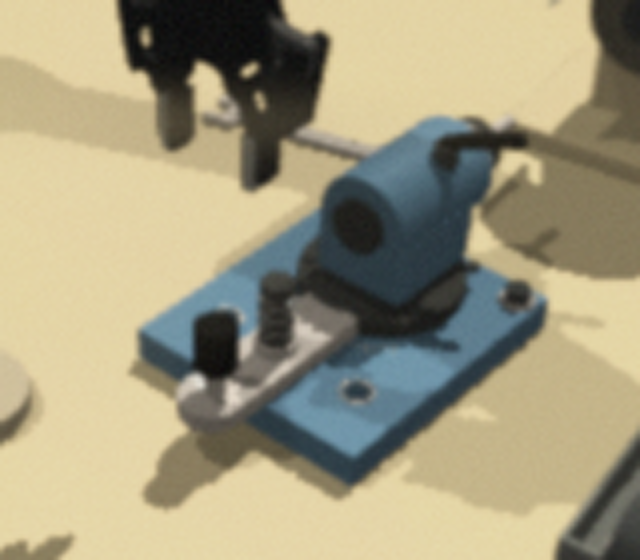

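View pics/top12.png

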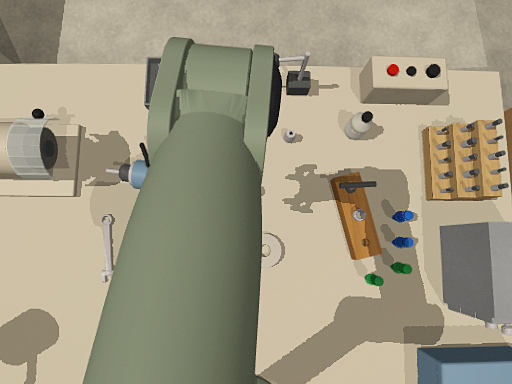

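```bash
python3 - <<'E'
from h import *
w=load('wrist12')
print('pintop',dep(w,253,122),'arm',dep(w,253,80),'knob',dep(w,253,188),onz(w,253,123.5,.098))
print('collar',onz(w,253,111,.046))
from m3 import calc
calc(w,lambda a,b,z:onz(w,a,b,z),(198,102),(306,101.5),(253,123))
st()
print(robot.finish_job())
E
```

```text
pintop [0.5868 0.0825 0.0975] arm [0.5912 0.118  0.0425] knob [0.5796 0.0256 0.0975] [0.5866 0.0813 0.098 ]
collar [0.5876 0.0888 0.046 ]
chord 0.11306031728052236 exp .115; axis [0.5996 0.1965] mid [0.5858 0.0823] hole [0.5861 0.0769 0.042 ] rad 0.12035758051711896 theta 0.007892105862047138 dirdeg -96.88398897410224
t 16.5 p [0.5786 0.0243 0.282 ] xang -6.977918404801468 tilt [-0.0001  0.0003] w 0.05571380584926667 F [-0.741  -0.0452 -0.2656] M [0.0257 0.0515 0.023 ]
the job is handed in; nothing more can be done
None
```

I swung the workhead round by its knob until the arm's hole stood over the middle index hole. Then I took the index pin from the block, pushed it down through both holes until the collar met the arm, let go and backed away. The job was handed in at about 16.5 s; it reports no verdict.

**Workhead angle:** it measured about 0.001 rad before I let go of the knob. In a picture taken after release, the arm hole still stood midway between the outer holes.

**Pin:**
- **Seating:** the arm stopped moving down at the expected height while the upward force rose, so the collar was down.
- **Height:** the pin's top measured 97.5 mm above the bench, against 98 mm when home.
- **Position:** the top lies about 1.5 mm from the measured centre of the middle hole, and the pin looks upright in the pictures.

**Other tools and the gripper:** the tools I could see stood where they were, and the gripper is clear of everything.

**Checks that disagreed:** a last angle check gave 0.008 rad, but it used the pin's top in place of the arm's hole, so only its direction means anything; its radius came out 5 mm too long. A last rough check of the collar's centre was about 7 mm off in y. I used only its visible far edge for that, and I gave it no weight. I did not repeat either check before handing in.

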